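Turn the revolving tray to bring the pepper to the chopping board

TASK

Bring the bell pepper round to the chopping board: with one fingertip, push on an upright divider of the revolving tray until the pepper is right in front of the board, squarely between the tray's hub and the middle of the board. Push gently, do not pinch the dividers, and do not touch or lift what stands on the tray: pepper, jar and ramekin just ride along upright. Leave the knife, the bowl and the pepper mill where they are.

Things in the scene. Friction and masses are not known exactly. Their poses are not given: they have to be found in the camera images.
- tray: round wooden revolving tray, 330 mm across, on a low fixed foot; turns either way without end stops; 1 to 2 N at a divider turns it, it stays where it is left. Origin on the vertical axis, 18 mm above the worktop, z up. Compartment middles lie at 0, 120, 240 degrees from its x axis, counter-clockwise from above; dividers at 60, 180, 300. Floor 12 mm, rim top 26 mm above the origin
- hub (a point): top centre of the tray's round hub (40 mm across), on the tray's axis, 92 mm above the worktop. Three straight radial dividers, 10 mm thick, run from the hub out to 157 mm from the axis, making three equal open compartments; divider tops are 86 mm and the tray floor 30 mm above the worktop
- divider1 (a point): point on the top edge of the divider at 60 degrees (solid tray_c0 in the rules), mid-thickness, 120 mm out from the tray's axis; below it the upright divider face runs 56 mm down to the tray floor, and the nearest thing in a compartment leaves about 40 mm free beside the face
- divider2 (a point): the same point of the divider at 180 degrees (solid tray_c1 in the rules)
- divider3 (a point): the same point of the divider at 300 degrees (solid tray_c2 in the rules)
- pepper: whole bell pepper with four lobes and a short stem, standing stem up in the middle of one compartment, about 98 mm from the tray's axis; about 75 mm across, 74 mm high with the stem. Origin at the centre of its underside, z up. Loose, 110 to 230 g
- jar: small closed spice jar with a steel lid, 58 mm across, 66 mm high, loose, in the middle of another compartment. Origin at the centre of its underside, z up
- ramekin: small open ceramic dish, 72 mm across, 42 mm high, loose, in the middle of the third compartment. Origin at the centre of its underside, z up
- board_mid (a point): middle of the top face of the wooden chopping board, fixed on the worktop: 210 mm (its x) by 300 mm (its y), 22 mm thick. Its x axis points straight away from the tray's axis, which lies 290 mm from this point on its -x side. The pepper is squarely in front when it lies on the line from the axis to this point, on the board's side
- knife: paring knife lying flat on the board, 190 mm long, wooden handle 20 mm wide and 12 mm thick; origin at its middle on the underside, blade towards +x. Leave it alone
- bowl: white bowl of sliced peppers, 184 mm across, 75 mm high, standing beside the tray; origin at the centre of its underside. Leave it alone
- mill: turned wooden pepper mill, 56 mm across, 160 mm high; origin at the centre of its underside. Leave it alone

How it is judged:
By the outcome, as a careful person would: the job done as asked, in the order asked, and still so for the second after the job is handed in, with the robot touching nothing.
It also fails if it takes over 58 s, if anything falls off the work surface, if the arm or the gripper's body presses on something with over 40 N, if the wrist force passes 120 N, or if a joint passes its speed limit or range.

ROBOT

A 6-joint arm with a two-finger parallel gripper is mounted at the origin on the work surface. World frame = base frame: x ahead of the robot, y to its left, z up, the work surface at z = 0. Lengths are in m, angles in rad, forces in N, time in s.
With the tool pointing down it reaches from about 0.275 to 0.825 m from the base axis. Payload 4.9 kg.
Tool frame: the origin (TCP) lies at the very end of the fingers, on their centre line; the grasp point (between the pads) lies 19 mm behind it; z points along the fingers, y is the line along which they close (so a half turn about z gives the same grasp; the last joint's range is limited). The gripper opens to 85 mm and grips with 20 to 120 N. Pads are 22 mm wide; open, the fingers measure 114 mm over their backs; the gripper's body (76 mm by 85 mm) begins 54 mm behind the grasp point. The pads swing forward as they close: fully open they stand 13 mm farther back than shut.
Start: joints at [1.183, 0.326, -0.193, 1.052, 0, 1.437], TCP at [0.138, 0.532, 0.231] pointing down, gripper open.
Joint ranges: [-2.65, 2.65], [-0.97, 1.79], [-1.3, 1.35], [-1.93, 2.1], [-1.47, 1.37], [-3.14, 3.14]. Speed limits (rad/s): [2.57, 2.57, 3.14, 3.14, 3.14, 3.14].

INTERFACE

Orientations are given as a rotation vector (axis times angle).
In Python, from bench import manip gives the robot as it stands. The module is installed in compiled form; this text tells all that it offers. Calls block until the motion is done:
- manip.move_ptp(position, orientation): joint-space move of the TCP to a pose.
- manip.move_l(position, ori=None, vel=0.15): straight line of the TCP; ori=None keeps the orientation; vel is the mean speed in m/s.
- manip.movej(angles): joint-space move.
- manip.gripper_to(opening, f_grip=None): finger opening in m; f_grip is the grip in N (None keeps the last); returns when the fingers have stopped.
- manip.wait(seconds).
- manip.inverse_kinematics(position, orientation): joint angles nearest the present ones, or None.
- manip.grab_frame(name): name is "scene" or "top" or "wrist"; returns (picture, depth): 480x640x3 uint8, blue, green, red; 480x640 float32, m along the optical axis (not along the pixel's ray), 0 where there is no reading.
- manip.camera_model(name): a dict with "vertical_fov" (degrees; the focal length in pixels is half the picture's height over the tangent of half this angle, whatever the lens; pixels are square), "cx", "cy" (the principal point, pixels), "k1" (the pictures are not rectified: a ray, as slopes to the right and down, at radius r is drawn at 1 + k1 r^2 times it, then the intrinsics apply), "cam_to_world" (4x4, takes a point from camera to world coordinates); the wrist camera has in their place "T_tool_cam" (4x4, takes a point from camera to tool coordinates, whose origin is the TCP and whose axes are the flange's). Camera axes: x right, y up, looking along -z (the intrinsics and any distortion apply to the point x, -y, -z); pixel columns grow to the right and rows downward; lengths in m; the calibration is good to about 2 mm. A picture is of the moment at which its call begins: read the wrist's pose just before it. camera_model takes no time and is no camera call.
A pose or a line that the arm cannot do raises manip.PlanningError and nothing moves.
- manip.finish_job(): hands the job in; it is judged then, once.
Trained networks look in the newest picture that a camera, given by its name, has taken for a name from the list of things; names that differ only in an ending like _2 or _b are one class to them, and where a whole thing is asked for, a point or a joint stands for the part that bears it (a point fixed in the world has none). Each returns a list of dicts, best first, with "p" (0 to 1); they miss things now and then, are a little off and sometimes report something else, mostly with a low value. They report only what shows in the picture. A call takes as long as a camera call.
- manip.search_frame(camera, label): "centre" ([x, y, z] in m, in world coordinates, good to about 4 mm: the middle of the surface that is visible of it).
Readings, each from a call of its own:
- manip.current_time(): time.
- manip.current_q(): joint angles.
- manip.current_qvel(): joint speeds.
- manip.current_effort(): joint torques, N m.
- manip.current_ee_pos(): TCP position.
- manip.current_orientation(): TCP orientation.
- manip.current_force(): force on the tool from outside, world axes, zero at the start.
- manip.current_ft_torque(): the same for the moment, N m.
- manip.current_finger_gap(): finger opening in m.
- manip.current_grasp_force(): force on a finger pad.
Only numpy, scipy, OpenCV 4.12 (cv2) and the standard library are available. Lean on these libraries where they do the work, as an engineer would, in place of code of your own. Each camera call takes 0.05 s, during which the arm holds its last target. There are 200 camera calls.

## Working session

There is one attempt and no reset: what is moved stays moved. The work goes in short steps, each a Python script; the robot and the scene stay as the last script left them, time stands still between calls to the robot, and variables do not carry over. Pictures are saved under pics/ and viewed, at most 10 in all, crops included, and the job is handed in when it is done.

```bash
mkdir -p pics; python3 - <<'E'
from bench import manip as m
import cv2,numpy as np
for c in("scene","top"):
    p,d=m.grab_frame(c); cv2.imwrite(f"pics/{c}0.png",p)
    for n in("hub","divider1","pepper","jar","ramekin","board_mid","knife","bowl","mill","tray"):
        print(c,n,[(np.round(r["centre"],3).tolist(),round(r["p"],2)) for r in m.search_frame(c,n)[:3]])
print(m.current_time(),m.current_ee_pos(),m.current_orientation())
E
```

```text
scene hub [([0.576, -0.022, 0.034], 0.92), ([0.66, 0.257, 0.019], 0.64)]
scene divider1 [([0.578, -0.017, 0.028], 0.96)]
scene pepper [([0.548, -0.101, 0.09], 0.89)]
scene jar [([0.492, 0.06, 0.078], 0.79)]
scene ramekin [([0.644, 0.045, 0.057], 0.62), ([0.534, -0.429, 0.064], 0.23)]
scene board_mid []
scene knife [([0.574, -0.021, 0.03], 0.6)]
scene bowl [([0.532, -0.428, 0.063], 0.83)]
scene mill [([0.729, -0.31, 0.099], 0.69)]
scene tray [([0.575, -0.019, 0.032], 0.91)]
top hub []
top divider1 [([0.552, -0.004, 0.033], 0.85)]
top pepper []
top jar [([0.472, 0.064, 0.098], 0.83)]
top ramekin [([0.652, 0.04, 0.038], 0.84), ([0.71, -0.292, 0.116], 0.25)]
top board_mid [([0.641, 0.266, 0.023], 0.64)]
top knife [([0.684, 0.282, 0.032], 0.98), ([0.551, -0.001, 0.026], 0.29)]
top bowl [([0.54, -0.434, 0.064], 0.96)]
top mill [([0.708, -0.298, 0.116], 0.82)]
top tray [([0.551, 0.0, 0.029], 0.77), ([0.654, 0.041, 0.043], 0.54)]
1.1 [0.1380746  0.53241484 0.23129832] [-3.97555669e-01 -3.11632328e+00 -4.82017987e-05]
```

View pics/top0.png

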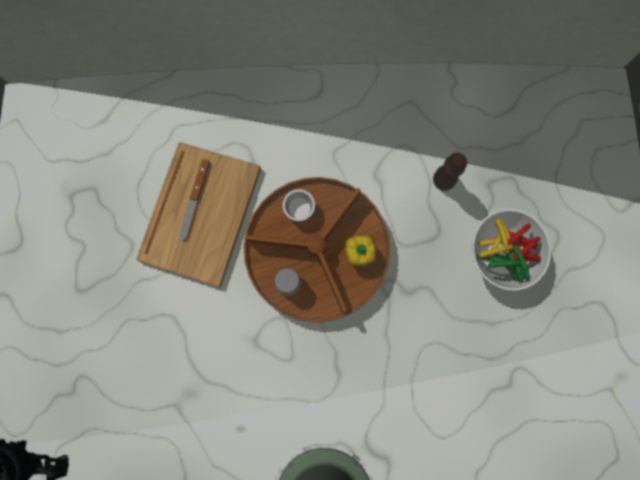

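View pics/scene0.png

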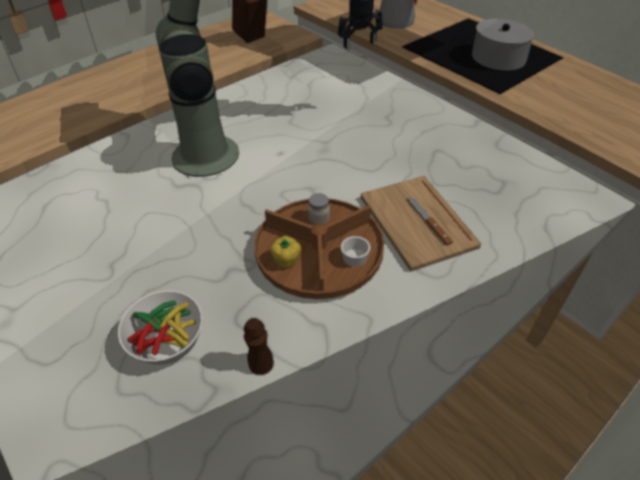

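The top view shows the hub at (317,243), the pepper at (361,250), the jar at (287,281), the ramekin at (299,205) and the board at (200,214). Divider ends are at (358,192), (248,240) and (347,310). The networks' positions agree with this. Next I'll measure the board rectangle and divider angles from depth.

```bash
cat > h.py <<'E'
from bench import manip as m
import cv2,numpy as np
from scipy.optimize import minimize
from scipy.spatial.transform import Rotation as R
def cloud(c):
    k=m.camera_model(c)
    if c=="wrist":
        T=np.eye(4);T[:3,:3]=R.from_rotvec(m.current_orientation()).as_matrix();T[:3,3]=m.current_ee_pos();T=T@np.array(k["T_tool_cam"])
    else: T=np.array(k["cam_to_world"])
    p,d=m.grab_frame(c)
    f=240/np.tan(np.radians(k["vertical_fov"])/2)
    u,v=np.meshgrid(np.arange(640.),np.arange(480.))
    K=np.array([[f,0,k["cx"]],[0,f,k["cy"]],[0,0,1]])
    n=cv2.undistortPoints(np.stack([u.ravel(),v.ravel()],1)[:,None],K,np.array([k["k1"],0,0,0,0.]))[:,0].reshape(480,640,2)
    P=np.stack([n[...,0]*d,-n[...,1]*d,-d,np.ones_like(d)],-1)@T.T
    P[d==0]=np.nan
    return p,P[...,:3]
def tray(P,c0):
    """fit centre and divider angle (mod 120) to divider-top points"""
    r=np.hypot(*(P[...,:2]-c0).transpose(2,0,1))
    Q=P[(abs(P[...,2]-.086)<.008)&(r<.16)][:,:2]
    def cost(x):
        D=Q-x[:2];a=x[2]+np.radians([0,120,240])
        s=D@np.array([np.cos(a),np.sin(a)]);t=abs(D@np.array([-np.sin(a),np.cos(a)]))
        t=np.where(s>0,t,np.hypot(*D.T)[:,None]).min(1)
        return np.minimum(t,.012).clip(.004).mean()+ .02*np.hypot(*(x[:2]-c0))
    b=min((minimize(cost,[*c0,a],method="Nelder-Mead",options=dict(xatol=1e-5,fatol=1e-8)) for a in np.radians(range(0,120,10))),key=lambda o:o.fun)
    return b.x[:2],np.degrees(b.x[2])%120,b.fun,len(Q)
def pepper(p,P,c0):
    h=cv2.cvtColor(p,cv2.COLOR_BGR2HSV);r=np.hypot(*(P[...,:2]-c0).transpose(2,0,1))
    M=(h[...,0]>22)&(h[...,0]<80)&(h[...,1]>120)&(r<.17)&(P[...,2]>.045)
    Q=P[M][:,:2]
    return cv2.minEnclosingCircle(Q.astype(np.float32)),Q.mean(0),len(Q)
E
cat > look.py <<'E'
import sys
from h import *
for c in sys.argv[1:]:
    p,P=cloud(c)
    h=cv2.cvtColor(p,cv2.COLOR_BGR2HSV)
    near=(P[...,1]>.1)&(P[...,1]<.45)&(P[...,0]>.4)&(abs(P[...,2]-.022)<.009)&(h[...,1]>70)
    M=cv2.morphologyEx(near.astype(np.uint8),cv2.MORPH_OPEN,np.ones((5,5)))
    n,L,S,_=cv2.connectedComponentsWithStats(M);
    if n>1:
        Q=P[L==1+S[1:,4].argmax()];rc=cv2.minAreaRect((Q[:,:2]*1000).astype(np.float32))
        print(c,"board",rc,Q[:,2].mean().round(4))
    c0=np.array([.563,-.004])
    print("tray",tray(P,c0),"pepper",pepper(p,P,c0))
E
python3 look.py top scene
```

```text
top board ((647.31982421875, 277.17816162109375), (209.415771484375, 298.3497314453125), 71.23556518554688) 0.0217
tray (array([0.55393155, 0.00270575]), np.float64(81.94490146401489), np.float64(0.008040801743108467), 1995) pepper (((0.54166579246521, -0.0915987640619278), 0.03575829789042473), array([ 0.54025525, -0.09127038]), 735)
scene board ((649.7286987304688, 272.80926513671875), (211.25245666503906, 301.41705322265625), 71.4292984008789) 0.0215
tray (array([ 0.55673084, -0.00103013]), np.float64(81.9669253601876), np.float64(0.007878441866027756), 1374) pepper (((0.5464516878128052, -0.0958588719367981), 0.03532622382044792), array([ 0.55416046, -0.10198527]), 647)
```

```bash
cat >> h.py <<'E'
C=np.array([.5555,.0003])
def pose(phi,off,rad=.122,z=.05,flip=0):
    """finger point: off = signed perpendicular distance (CCW +) from divider line at phi deg"""
    a=np.radians(phi);e=np.array([np.cos(a),np.sin(a)]);n=np.array([-e[1],e[0]])
    y=np.array([*e,0])*(-1 if flip else 1);zz=np.array([0,0,-1.]);x=np.cross(y,zz)
    return [*(C+rad*e+off*n),z],R.from_matrix(np.stack([x,y,zz],1)).as_rotvec()
E
python3 - <<'E'
from h import *
for flip in(0,1):
    for z in (.05,.2):
        q=[m.inverse_kinematics(*pose(ph,-.02,z=z,flip=flip)) for ph in range(202,375,12)]
        print(flip,z,[None if a is None else np.round(a[[0,4,5]] if hasattr(a,'shape') else [a[0],a[4],a[5]],2).tolist() for a in q])
E
```

```text
0 0.05 [[-0.23, 0.0, -2.19], [-0.28, 0.0, -2.45], [-0.32, 0.0, -2.69], [-0.35, 0.0, -2.93], [-0.36, 0.0, 3.13], [-0.36, -0.0, 2.92], [-0.35, 0.0, 2.72], [-0.34, 0.0, 2.52], [-0.32, 0.0, 2.34], [-0.29, 0.0, 2.16], [-0.25, 0.0, 1.98], [-0.22, 0.0, 1.8], [-0.18, -0.0, 1.63], [-0.14, 0.0, 1.46], [-0.11, 0.0, 1.29]]
0 0.2 [[-0.23, 0.0, -2.19], [-0.28, 0.0, -2.45], [-0.32, 0.0, -2.69], [-0.35, 0.0, -2.93], [-0.36, 0.0, 3.13], [-0.36, -0.0, 2.92], [-0.35, 0.0, 2.72], [-0.34, 0.0, 2.52], [-0.32, 0.0, 2.34], [-0.29, 0.0, 2.16], [-0.25, 0.0, 1.98], [-0.22, 0.0, 1.8], [-0.18, -0.0, 1.63], [-0.14, 0.0, 1.46], [-0.11, 0.0, 1.29]]
1 0.05 [[-0.23, 0.0, 0.96], [-0.28, 0.0, 0.7], [-0.32, 0.0, 0.45], [-0.35, 0.0, 0.21], [-0.36, 0.0, -0.01], [-0.36, 0.0, -0.22], [-0.35, 0.0, -0.42], [-0.34, 0.0, -0.62], [-0.32, 0.0, -0.8], [-0.29, 0.0, -0.99], [-0.25, 0.0, -1.16], [-0.22, 0.0, -1.34], [-0.18, -0.0, -1.51], [-0.14, 0.0, -1.68], [-0.11, -0.0, -1.85]]
1 0.2 [[-0.23, 0.0, 0.96], [-0.28, 0.0, 0.7], [-0.32, 0.0, 0.45], [-0.35, 0.0, 0.21], [-0.36, 0.0, -0.01], [-0.36, 0.0, -0.22], [-0.35, 0.0, -0.42], [-0.34, 0.0, -0.62], [-0.32, 0.0, -0.8], [-0.29, 0.0, -0.99], [-0.25, 0.0, -1.16], [-0.22, 0.0, -1.34], [-0.18, -0.0, -1.51], [-0.14, 0.0, -1.68], [-0.11, -0.0, -1.85]]
```

```bash
python3 - <<'E'
from h import *
m.gripper_to(0.0,20)
m.move_ptp(*pose(202,-.030,z=.2,flip=1))
p,P=cloud("wrist");cv2.imwrite("pics/w1.png",p)
print(m.current_time(),m.current_finger_gap(),m.current_force(),tray(P,C))
E
```

```text
4.25 -0.00014051192507575578 [0.48165943 0.10083551 0.06499773] (array([0.5525032 , 0.00256007]), np.float64(81.8667048983661), np.float64(0.0060111246621425245), 10275)
```

View pics/w1.png

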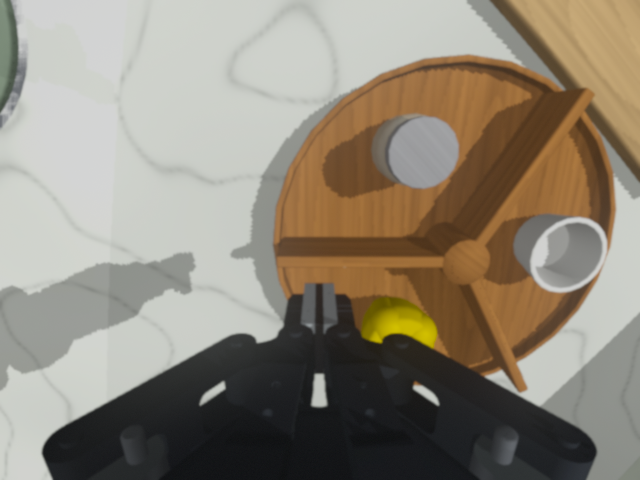

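The wrist view shows the finger at (319,300), the divider along row 250 from column 278 to 445, the jar at (422,152) above it and the pepper at (400,325) below. I need to check which side of the divider lies directly below the tip.

```bash
python3 - <<'E'
from h import *
p,P=cloud("wrist")
t=np.array(m.current_ee_pos());print(t,pose(202,-.03)[0])
print(m.camera_model("wrist"))
for dy in(0,):
    d=np.hypot(*(P[...,:2]-t[:2]).transpose(2,0,1));d[P[...,2]>.15]=9
    i=np.unravel_index(np.nanargmin(d),d.shape);print("below tip: row,col",i,P[i])
for rc in((250,320),(262,320),(240,360),(150,422),(262,465),(325,400)):print(rc,P[rc].round(3))
E
```

```text
[ 0.43127578 -0.0169503   0.20001858] [np.float64(0.43114537194037456), np.float64(-0.017586488759737638), 0.05]
{'vertical_fov': 70.65949912197365, 'cx': 318.8031320716248, 'cy': 235.2137559778118, 'k1': -0.05538385280059551, 'T_tool_cam': array([[ 9.42872350e-04,  9.52915558e-01,  3.03234317e-01,
         7.71387768e-02],
       [ 9.99999503e-01, -8.00477574e-04, -5.93878522e-04,
        -7.99061468e-04],
       [-3.23183812e-04,  3.03234727e-01, -9.52915839e-01,
        -1.42228974e-01],
       [ 0.00000000e+00,  0.00000000e+00,  0.00000000e+00,
         1.00000000e+00]])}
below tip: row,col (np.int64(213), np.int64(319)) [ 0.43093653 -0.01718041  0.0301624 ]
(250, 320) [ 0.44  -0.038  0.068]
(262, 320) [ 0.442 -0.042  0.087]
(240, 360) [ 0.475 -0.024  0.043]
(150, 422) [0.476 0.068 0.095]
(262, 465) [0.55  0.004 0.091]
(325, 400) [ 0.53  -0.071  0.085]
```

The camera is tilted. The point below the tip is row 213, which is open floor on the jar side about 20 mm from the divider face. That's safe to descend.

```bash
cat >> h.py <<'E'
def push(a,b,off=-.016,step=6,vel=.06):
    F=[]
    for ph in np.linspace(a,b,max(1,int(np.ceil(abs(b-a)/step)))+1)[1:]:
        pp,o=pose(ph,off,flip=1);m.move_l(pp,o,vel=vel)
        f=np.linalg.norm(np.array(m.current_force())[:2]);F.append(round(float(f),1))
        if f>12: print("FORCE stop",ph,f);break
    print("F",F,"t",m.current_time())
E
python3 - <<'E'
from h import *
p,o=pose(202,-.030,z=.05,flip=1);m.move_l(p,o,vel=.1)
print(m.current_force())
m.move_l(pose(202,-.017,flip=1)[0],vel=.03);print(m.current_force())
push(202,226)
p,P=cloud("top");print(tray(P,C),pepper(p,P,C))
E
```

```text
[-0.04580199  0.04129036 -1.06873679]
[0.41248726 0.6980456  0.3875018 ]
F [0.6, 0.4, 0.9, 0.8] t 8.0167
(array([0.55441834, 0.0020204 ]), np.float64(108.81361277198289), np.float64(0.0075840347509686925), 1418) (((0.5622891187667847, -0.08240573853254318), 0.05775327607989311), array([ 0.59477565, -0.09031867]), 386)
```

```bash
python3 - <<'E'
from h import *
push(226,352)
for c in("top","scene"):
    p,P=cloud(c);cv2.imwrite(f"pics/{c}2.png",p);print(tray(P,C),pepper(p,P,C))
E
```

```text
F [0.7, 0.8, 0.6, 0.6, 0.2, 0.9, 0.8, 0.5, 0.3, 0.3, 0.6, 0.7, 0.6, 0.5, 0.7, 0.5, 1.2, 0.5, 0.4, 0.5, 0.6] t 15.7667
(array([5.53609859e-01, 3.06102573e-04]), np.float64(111.55738639143163), np.float64(0.009217102848547145), 589) (((0.5711241364479065, 0.06830688565969467), 0.08184448629617691), array([0.61772666, 0.09495175]), 290)
(array([ 0.55561683, -0.00112327]), np.float64(112.2486806956292), np.float64(0.008218332164571466), 797) (((0.6559176445007324, 0.03638865798711777), 0.084665447473526), array([0.64059613, 0.07169938]), 327)
```

View pics/scene2.png

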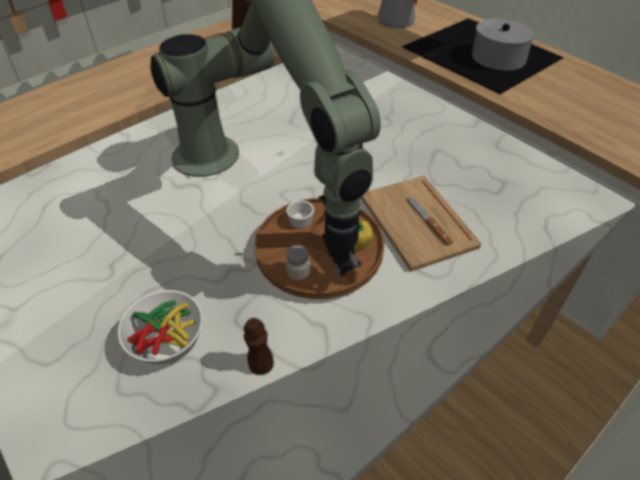

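The pepper, at about (365,235), is now coming round towards the board, and everything on the tray is upright. I'll push to just short of the target, retract, and measure with a clear view.

```bash
cat > retract.py <<'E'
from h import *
import sys
ph=float(sys.argv[1])
m.move_l(pose(ph,-.032,flip=1)[0],vel=.05)
m.move_l(pose(ph,-.032,z=.2,flip=1)[0],vel=.15)
p,P=cloud("wrist");cv2.imwrite(f"pics/wr{ph:.0f}.png",p);print("wrist",tray(P,C),pepper(p,P,C))
m.move_l([.40,-.20,.30],vel=.25)
E
python3 - <<'E'
from h import *
push(352,367.5,step=4,vel=.03)
E
python3 retract.py 367.5; python3 look.py top scene; python3 -c "
from bench import manip as m;print(m.current_time())
import cv2;cv2.imwrite('pics/top3.png',m.grab_frame('top')[0])"
```

```text
F [1.1, 0.5, 0.9, 0.3] t 17.5667
wrist (array([0.55495648, 0.00132147]), np.float64(6.540349439927141), np.float64(0.005672104456353753), 9597) (((0.6158308982849121, 0.02406446635723114), 0.07505811750888824), array([0.60549108, 0.05915403]), 2029)
top board ((647.1609497070312, 277.2120361328125), (208.973388671875, 298.0895080566406), 71.11965942382812) 0.0217
tray (array([0.55374761, 0.00269754]), np.float64(6.537247203582853), np.float64(0.008009608123423353), 1958) pepper (((0.5956820249557495, 0.09245315194129944), 0.0358637236058712), array([0.59372992, 0.09221807]), 720)
scene board ((648.6246948242188, 272.9081726074219), (210.5938720703125, 302.49749755859375), 71.76873016357422) 0.0215
tray (array([ 0.55673762, -0.00092949]), np.float64(6.4788866078065865), np.float64(0.007742289668388814), 1357) pepper (((0.600022554397583, 0.08772724866867065), 0.035447631031274796), array([0.60762158, 0.08059681]), 585)
20.8833
```

View pics/top3.png

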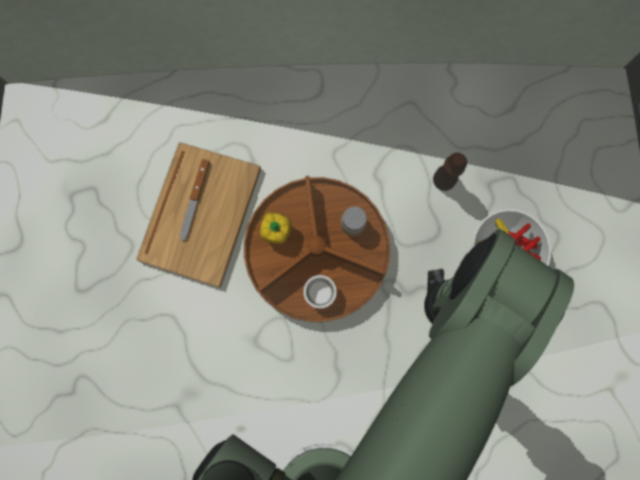

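Both cameras agree: the board direction is 71.35° and the pepper is at about 66°. The top view shows the pepper at (275,228), slightly short of the line from the hub to the board's middle. It needs about 5.2° more.

```bash
python3 - <<'E'
from h import *
m.move_ptp(*pose(367.5,-.032,z=.2,flip=1))
m.move_l(pose(367.5,-.032,flip=1)[0],vel=.1)
m.move_l(pose(367.5,-.017,flip=1)[0],vel=.03)
push(367.5,372.7,step=2.6,vel=.02)
E
python3 retract.py 372.7; python3 look.py top scene; python3 -c "
from bench import manip as m;print(m.current_time())
import cv2;cv2.imwrite('pics/top4.png',m.grab_frame('top')[0])"
```

```text
F [1.0, 1.1] t 25.45
wrist (array([0.55500284, 0.00141543]), np.float64(11.720155761406744), np.float64(0.0056602532588992975), 9561) (((0.612998366355896, 0.030421998351812363), 0.07602201402187347), array([0.60042   , 0.06328901]), 2026)
top board ((647.286865234375, 277.4493103027344), (209.73974609375, 297.97344970703125), 71.24480438232422) 0.0217
tray (array([0.55374153, 0.00277526]), np.float64(11.690678021709033), np.float64(0.008060050226347305), 1984) pepper (((0.5879114866256714, 0.0958055630326271), 0.03589862212538719), array([0.58571566, 0.09584568]), 724)
scene board ((648.99267578125, 272.4249572753906), (211.43795776367188, 302.8013916015625), 71.36067199707031) 0.0215
tray (array([ 0.55675036, -0.00094309]), np.float64(11.682229610699347), np.float64(0.00771037435919215), 1361) pepper (((0.5914320945739746, 0.09120886772871017), 0.0358404740691185), array([0.59961062, 0.0842253 ]), 578)
28.7917
```

View pics/top4.png

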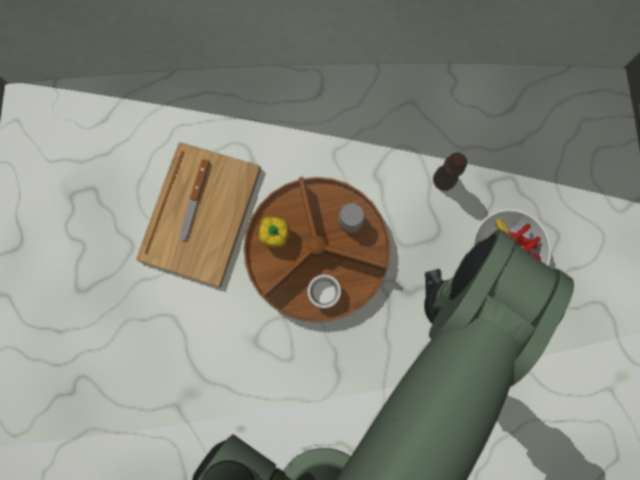

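The pepper, at (273,232), now lies on the line from the hub to the board's middle. The compartment middle is at 71.7° against the target of 71.35°. Everything is upright and the arm is clear.

```bash
python3 -c "
from bench import manip as m
m.wait(.3);print(m.finish_job())"
```

```text
the job is handed in; nothing more can be done
None
```

The pepper is now squarely in front of the board, within about 1° by my measurements, with the items on the tray upright and the knife, bowl and mill not touched; I handed the job in at about 29 s of the 58 s limit.

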